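Hang the washed parts basket to drip and shut the cleaner

ROBOT

A 7-joint arm with a two-finger parallel gripper is mounted at the origin on the work surface. World frame = base frame: x ahead of the robot, y to its left, z up, the work surface at z = 0. Lengths are in m, angles in degrees, forces in N, time in s.
With the tool pointing down it reaches from about 0.425 to 0.95 m from the base axis. Payload 4.7 kg.
Tool frame: the origin (TCP) lies at the very end of the fingers, on their centre line; the grasp point (between the pads) lies env.grasp_offset behind it (env.grasp_offset is the distance from the TCP to the grasp point, in m); z points along the fingers, y is the line along which they close (so a half turn about z gives the same grasp; the last joint's range is limited). The gripper opens to 87 mm and grips with 3 to 60 N. Pads are 19 mm wide; open, the fingers measure 117 mm over their backs; the gripper's body (75 mm by 190 mm) begins 51 mm behind the grasp point.
Start: joints at [67.443, 26.849, -2.785, 87.806, 1.381, 65.374, -4.715], TCP at [0.241, -0.631, 0.185] pointing down, gripper open.
Joint ranges: [-148.3, 148.3], [-19.14, 114.17], [-79.39, 73.82], [5.75, 140.21], [-59.74, 239.74], [12.07, 113.84], [-152.46, 152.46]. Speed limits (degrees/s): [147.25, 147.25, 180, 180, 180, 180, 180].

INTERFACE

Orientations are given as [roll, pitch, yaw] about the fixed x, y, z axes, in that order (R = Rz(yaw) Ry(pitch) Rx(roll)).
In Python, from plant import env gives the robot as it stands.
- The arm moves only by the tool send_rows, never from a script. Its argument "deltas" is one flat list of numbers, 7 for each row, row after row: the shift along the tool's x, y, z in mm, then the turn, a rotation vector about the tool's x, y, z in degrees, then the opening, from 0 (shut) to 1 (fully open). In form: [x, y, z, wx, wy, wz, hand, x, y, z, wx, wy, wz, hand, ...]. A call has 1 to 5 rows; each row is the pose to reach, as a shift and turn from the pose commanded when the call began, along the tool's axes at that moment; what a row does not reach only later rows make up. A row lasts 1/8 s, in which the tool goes at most 62.5 mm and 10.7 degrees, less where a joint would pass 70% of its speed; a pose out of reach is approached as far as the arm can. A call with a gripper value outside its range is refused whole. The fingers move at their own pace and stop on an object; the grip force is fixed at half the most. Time passes only in rows, so rows that repeat a pose let the fingers close. It gives the time, the measured TCP pose, the force, the opening and the grip force at its end, in the units of the state.
- env.observe(): the state, without advancing time (a new reading comes with each control period).
- env.capture(name): name is "scene" or "top" or "wrist"; returns the picture (384x512x3 uint8, red, green, blue); there is no depth.
- env.get_calibration(name): a dict with "intrinsics" (3x3 intrinsics, pixels), "dist_coeffs" ([k1, k2, p1, p2, k3] as OpenCV has them; the pictures are not rectified), "camera_from_world" (4x4, takes a point from world to camera coordinates). Camera axes: x right, y down, z forward; pixel columns grow to the right and rows downward; lengths in m; the calibration is good to about 2 mm. A picture is of the moment at which its call begins: read the wrist's pose just before it. get_calibration takes no time and is no camera call; for the wrist camera it gives the pose at the moment of the call.
- env.close_job(): hands the job in; it is judged then, once.
The state is a dict: "time_s": time; "q": joint angles; "dq": joint speeds; "joint_torque": joint torques, N m; "tool_pos": TCP position; "tool_rot": TCP orientation; "force": force on the tool from outside, world axes, zero at the start; "moment": the same for the moment, N m; "gripper_width": finger opening in m; "grip_force": force on a finger pad.
Only numpy, scipy, OpenCV 4.12 (cv2) and the standard library are available. Lean on these libraries where they do the work, as an engineer would, in place of code of your own. Each camera call takes 0.05 s, during which the arm holds its last target. There are 200 camera calls.

TASK

Lift the wire parts basket out of the open ultrasonic cleaner by its handle and hang it by that handle on the hook of the drip stand, so that it hangs freely and level with both washed parts still in it. Then push the cleaner's lid fully shut. Leave the other things on the bench where they are.

Things in the scene. Friction and masses are not known exactly. Their poses are not given: they have to be found in the camera images.
- cleaner: Benchtop ultrasonic cleaner, a white box 160 (x) x 200 (y) x 115 mm high, fixed to the bench, with an open-topped steel tank 130 x 170 mm; tank floor 45 mm above the bench, walls 15 mm thick. Origin: centre of its underside; z up; the lid's hinge is along its +x (rear) top edge. Stands on either the left or the right of the bench, turned a little. The tank is dry.
- lid (a joint): Angle of the cleaner's flat steel lid (160 x 200 x 10 mm, 0.25 kg), in rad: 0 = shut (lid lying level on the rim), about 1.57 = upright, up to 1.95 = leaning back. Starts open at 1.65 to 1.88. The hinge is stiff: the lid stays at any angle, and needs about 2 to 5 N at its front edge to be pushed down.
- lid_hinge (a point): Middle of the lid's hinge axis, 117 mm above the bench at the cleaner's rear edge; fixed to the cleaner, axes as the cleaner's (hinge axis along y). The lid's underside passes through this axis, its upper (outer) face lies 10 mm off it.
- lid_front (a point): Middle of the lid's free edge, at mid thickness, 160 mm from the hinge axis; moves with the lid. It has a dark lip 10 mm wide.
- basket: Loose wire basket 90 (x) x 120 (y) x 45 mm high, 0.18 to 0.33 kg, walls 3 mm, standing on the tank floor. A stiff 9 mm round-bar handle stands over it in its plane x = 0: uprights at y = +-58.5 mm, level top bar centred 118 mm above the underside, with a small upward kink 8 mm high in the middle (y within +-12 mm) for the hook. Origin: centre of the underside, z up.
- bail_peak (a point): Centreline of the handle bar at the top of its kink, 126 mm above the basket's underside; axes as the basket's. The level bar beside the kink (y = 22 to 44 mm either side) can be gripped from above across x, leaving the kink free for the hook; it starts 48 mm above the cleaner's rim and has 70 mm of space between it and the basket's rim.
- frame: Washed part in the basket: aluminium channel 60 x 30 x 12 mm, 25 g, loose. Origin: centre of its underside.
- can: Washed part in the basket: steel shield can 40 x 30 x 10 mm, 20 g, loose. Origin: centre of its underside.
- stand: Drip stand, fixed: a square dish 150 x 150 x 16 mm high, behind it (95 mm along +x) a 14 mm post 236 mm high, from which a 9 mm wire hook runs towards -x over the dish and turns up. Origin: under the hook's seat, on the bench. Stands on the other side of the bench from the cleaner, turned a little.
- hook_seat (a point): Lowest point of the hook's wire (its centreline), 200 mm above the bench over the dish's centre; axes as the stand's: the hook points to -x, the arm behind the seat climbs 32 mm to the post at x = +95 mm. When the basket hangs, bail_peak is about 9 mm above this point and the basket's y axis lies across the hook.
- hook_tip (a point): Centre of the hook's upturned free end: 26 mm in front (-x) of the seat and 24 mm above it; the wire's round end goes 4.5 mm farther.
- meter: Bystander: blue multimeter 160 x 80 x 42 mm, lying at the left. Origin: underside centre.
- bottle: Bystander: small white bottle, 48 mm across, 85 mm high, standing between cleaner and stand. Origin: underside centre.
- brush: Bystander: brush 150 mm long lying between cleaner and stand, its origin at its underside.
- tin: Bystander: brass bowl 70 mm across, 30 mm high, at the right. Origin: underside centre.
Things that resemble listed ones, but are neither listed nor needed, are in the scene too. Leave any purple look-alike of the basket alone.

How it is judged (in metres and radians):
On the way, in this order (a step that is already met when the one before it is completed fails the run):
1. the basket hangs by its handle on the hook, let go and still, with both parts in it, before the lid is shut (x of bail_peak in the frame of hook_seat between -0.02 and 0.055 m and y of bail_peak in the frame of hook_seat between -0.02 and 0.02 m and z of bail_peak in the frame of hook_seat between -0.002 and 0.04 m and angle between basket's own z axis and vertical below 0.3 rad and contact force between basket and stand above 0.5 N and contact force between basket and the fingers below 0.05 N and linear speed of basket below 0.06 m/s and x of frame in the frame of basket between -0.045 and 0.045 m and y of frame in the frame of basket between -0.06 and 0.06 m and z of frame in the frame of basket between -0.002 and 0.045 m and x of can in the frame of basket between -0.045 and 0.045 m and y of can in the frame of basket between -0.06 and 0.06 m and z of can in the frame of basket between -0.002 and 0.045 m), for 0.3 s.
2. the lid is fully shut (value of joint lid below 0.05 rad), for 0.2 s.
At the end, for the whole second after the job is handed in: Basket released and at rest on the hook by its handle: kink within 20 mm of the seat sideways, 20 mm before to 55 mm behind it and 0 to 40 mm above; tilt under 0.3 rad; both parts inside; lid shut within 0.05 rad (all of step 1 and angular speed of basket below 0.8 rad/s and value of joint lid below 0.05 rad); the robot touches nothing.
It fails at once if the meter is moved by more than 30 mm (distance of meter from where it was at the start of the episode above 0.03 m).
It fails at once if the bottle is moved by more than 30 mm (distance of bottle from where it was at the start of the episode above 0.03 m).
It fails at once if the brush is moved by more than 30 mm (distance of brush from where it was at the start of the episode above 0.03 m).
It fails at once if the tin is moved by more than 30 mm (distance of tin from where it was at the start of the episode above 0.03 m).
It also fails if it takes over 64 s, if anything falls off the work surface, if the arm or the gripper's body presses on something with over 40 N, if the wrist force passes 120 N, or if a joint passes its speed limit or range.

## Working session

There is one attempt and no reset: what is moved stays moved. The work goes in short steps, Python scripts to look and compute and a tool call to move; the robot and the scene stay as the last step left them, time stands still between calls to the robot, and variables do not carry over. Pictures are saved under pics/ and viewed, at most 10 in all, crops included, and the job is handed in when it is done.

Besides the shell and the picture viewer there is one more tool, called after "Emit:" by a JSON object that holds its "name" and its "arguments", one argument or row to a line. send_rows: Moves the arm, as the interface text tells. Its arguments: {"type":"object","properties":{"deltas":{"type":"array"}},"required":["deltas"]}

```bash
ls; mkdir -p pics; python3 - <<'E'
from plant import env
import cv2
s=env.observe();print(s, env.grasp_offset)
for n in("scene","top"):
    cv2.imwrite(f"pics/{n}0.png",cv2.resize(env.capture(n)[:,:,::-1],(800,600),interpolation=cv2.INTER_CUBIC))
    c=env.get_calibration(n);print(n,c)
E
```

```text
pics
{'time_s': 0.0, 'q': array([67.44122442, 26.89682299, -2.78671308, 87.8738747 ,  1.38051107,
       65.37529526, -4.71615628]), 'dq': array([ 0.03070014, -0.09169156,  0.03489476, -0.02645227, -0.01690406,
       -0.04882083,  0.03666671]), 'joint_torque': array([-1.34220114e-03, -5.07978809e+01, -8.07531201e-02, -2.36150390e+01,
       -6.11681957e-02,  3.79413832e-02,  1.72623440e-04]), 'tool_pos': array([ 0.24062079, -0.62992826,  0.18370421]), 'tool_rot': array([-1.79887586e+02,  2.79109711e-03,  2.09060560e+01]), 'force': array([ 1.03240887,  0.21105718, -0.50842714]), 'moment': array([-0.02904717, -0.06591481, -0.00700462]), 'grip_force': 0.0, 'gripper_width': 0.08707418370734304} 0.0187
scene {'intrinsics': array([[387.62077337,   0.        , 254.21443007],
       [  0.        , 387.62077337, 191.3592211 ],
       [  0.        ,   0.        ,   1.        ]]), 'dist_coeffs': array([-0.04345706,  0.        ,  0.        ,  0.        ,  0.        ]), 'camera_from_world': array([[ 0.7046343 ,  0.70954654, -0.00584917, -0.33366402],
       [ 0.45340967, -0.45658091, -0.76547603, -0.05239047],
       [-0.54581148,  0.5367286 , -0.64343783,  1.41078789],
       [ 0.        ,  0.        ,  0.        ,  1.        ]])}
top {'intrinsics': array([[480.28696354,   0.        , 259.54379201],
       [  0.        , 480.28696354, 187.97214878],
       [  0.        ,   0.        ,   1.        ]]), 'dist_coeffs': array([0.06241536, 0.        , 0.        , 0.        , 0.        ]), 'camera_from_world': array([[-2.54145985e-02, -9.99669981e-01, -3.74521220e-03,
         3.50148574e-02],
       [-9.93809218e-01,  2.56705681e-02, -1.08093756e-01,
         4.56792029e-01],
       [ 1.08154225e-01,  9.74866979e-04, -9.94133650e-01,
         1.43858266e+00],
       [ 0.00000000e+00,  0.00000000e+00,  0.00000000e+00,
         1.00000000e+00]])}
```

View pics/scene0.png

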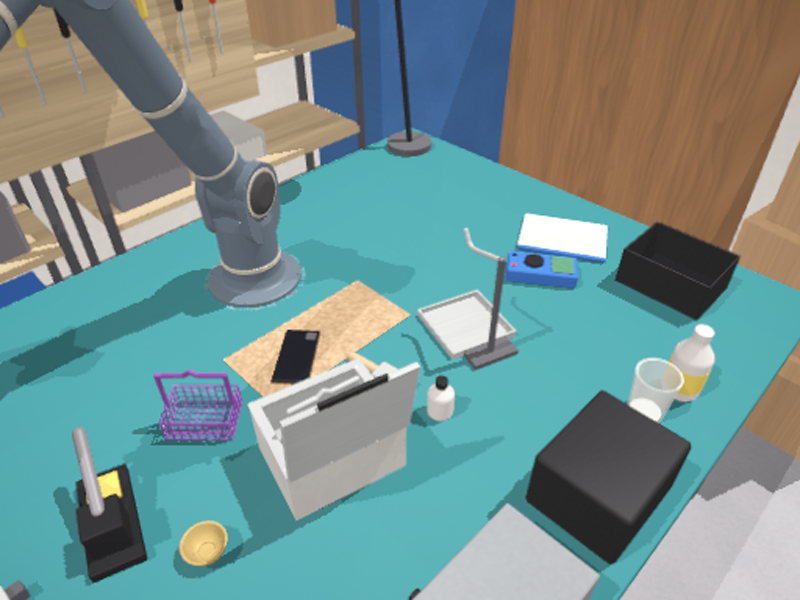

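View pics/top0.png

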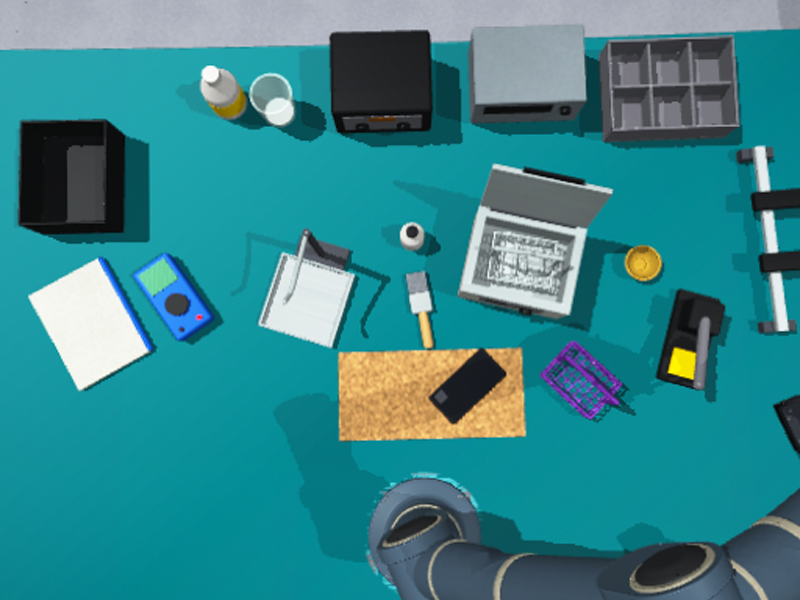

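```bash
python3 - <<'E'
from plant import env
import cv2,numpy as np
im=env.capture("top")[:,:,::-1]
a=cv2.resize(im[95:215,285:395],None,fx=5,fy=5,interpolation=cv2.INTER_CUBIC)
b=cv2.resize(im[140:230,160:232],None,fx=3.4,fy=3.4,interpolation=cv2.INTER_CUBIC)
c=np.zeros((600,800,3),np.uint8);c[:600,:550]=a;c[:b.shape[0],552:552+b.shape[1]]=b[:, :248]
cv2.imwrite("pics/crop1.png",c)
im=env.capture("scene")[:,:,::-1]
a=cv2.resize(im[225:335,155:275],None,fx=4,fy=4,interpolation=cv2.INTER_CUBIC)
b=cv2.resize(im[140:240,260:340],None,fx=4,fy=4,interpolation=cv2.INTER_CUBIC)
c=np.zeros((600,800,3),np.uint8);c[:440,:480]=a;c[:400,480:800]=b
cv2.imwrite("pics/crop2.png",c)
E
```

```text
(no output)
```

View pics/crop1.png

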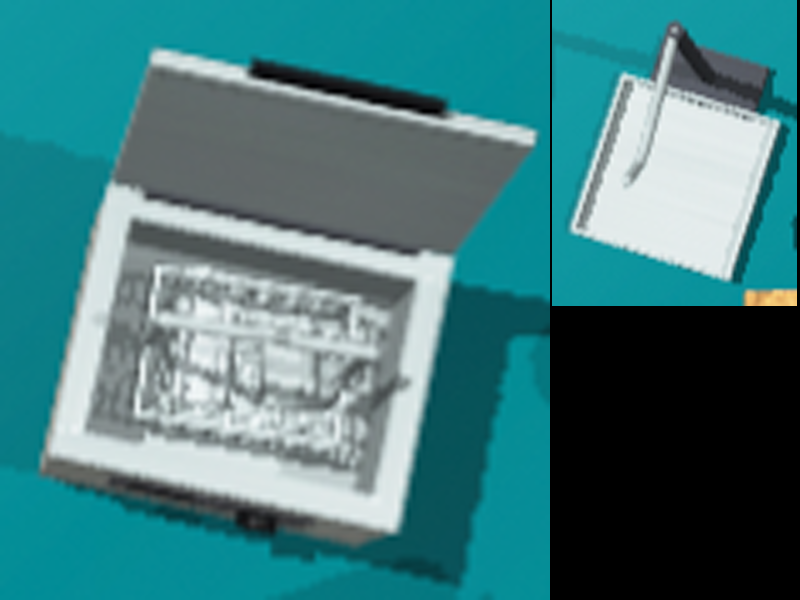

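View pics/crop2.png

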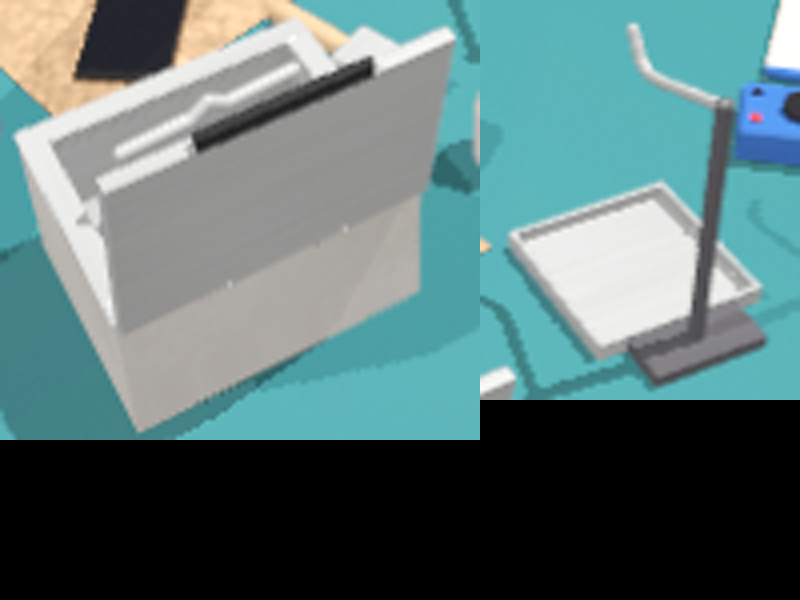

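```bash
cat > h.py <<'E'
from plant import env
import cv2,numpy as np
from scipy.optimize import least_squares
from scipy.spatial.transform import Rotation as Rn
def proj(n,P,c=None):
    c=c or env.get_calibration(n);T=c["camera_from_world"]
    return cv2.projectPoints(np.atleast_2d(np.float64(P)),cv2.Rodrigues(T[:3,:3])[0],T[:3,3],c["intrinsics"],c["dist_coeffs"])[0][:,0]
def W(p,l):
    x,y,a=p;l=np.float64(l);c,s=np.cos(a),np.sin(a)
    return np.c_[x+c*l[:,0]-s*l[:,1],y+s*l[:,0]+c*l[:,1],l[:,2]]
def fit(f,x0,obs):
    # obs: list of (cam, px, index)
    r=lambda p:np.concatenate([(proj(n,f(p)[ [i] ])[0]-px) for n,px,i in obs])
    s=least_squares(r,x0,loss='soft_l1');return s.x,np.round(r(s.x).reshape(-1,2),1)
E
cat > m.py <<'E'
from h import *
t=lambda x,y:np.array([285+x/5-.5,95+y/5-.5])
s=lambda x,y:np.array([155+x/4-.5,225+y/4-.5])
t2=lambda x,y:np.array([160+(x-552)/3.4-.5,140+y/3.4-.5])
s2=lambda x,y:np.array([260+(x-480)/4-.5,140+y/4-.5])
a,b=.08,.1
cl=lambda p:W(p[:3],[[-a,b,.115],[-a,-b,.115],[a,-b,.115],[a,b,.115],
  [a-.16*np.cos(np.pi-0-p[3])*-1*1 if 0 else a-.16*np.cos(p[3])-.005*-np.sin(p[3]),0,.117+.16*np.sin(p[3])+.005*np.cos(p[3])]])
x,r=fit(cl,[.7,-.2,-.2,1.75],[("top",t(45,463),0),("top",t(400,530),1),("top",t(455,257),2),("top",t(108,185),3),("top",t(350,87),4),("scene",s(18,135),1) if 0 else ("scene",s(283,104),4)])
print("cleaner",x,r.tolist()); cx=x
bk=lambda p:W(p[:3],[[0,.06,.163],[0,-.06,.163],[0,0,.171],[-.045,.06,.09],[-.045,-.06,.09],[.045,-.06,.09],[.045,.06,.09]])
x,r=fit(bk,[cx[0],cx[1],cx[2]],[("top",t(150,315),0),("top",t(380,352),1),("scene",s(118,152),1),("scene",s(298,70),0),("scene",s(209,98),2)])
print("basket",x,r.tolist())
d=.075
st=lambda p:W(p,[[d,d,.016],[d,-d,.016],[-d,-d,.016],[-d,d,.016],[.095,0,.236],[-.026,0,.224],[0,0,.2]])
x,r=fit(st,[.6,.2,-.2],[("top",t2(622,75),0),("top",t2(778,120),1),("top",t2(735,280),2),("top",t2(573,232),3),("top",t2(674,28),4),("top",t2(630,183),5),("scene",s2(633,28),5),("scene",s2(722,104),4),("scene",s2(648,70),6)])
print("stand",x,r.tolist())
E
python3 m.py
```

```text
cleaner [ 0.50557348 -0.19505179 -0.23851253  1.76307272] [[1.8, -1.3], [-0.2, 0.0], [-0.5, 0.3], [0.5, 0.5], [-0.9, 0.9], [0.3, 0.6]]
basket [ 0.51157579 -0.19483703 -0.20536979] [[1.7, -0.1], [-1.3, 0.1], [0.1, -0.1], [-0.2, -0.6], [0.0, 0.4]]
stand [ 0.45329507  0.21769377 -0.30768403] [[-0.2, -0.3], [0.6, -0.1], [-0.8, -0.2], [-0.4, 0.3], [-0.0, 0.5], [0.1, -0.6], [-0.9, 0.4], [0.5, -0.6], [-0.5, 0.9]]
```

```bash
cat >> h.py <<'E'
def d(tcp,yaw,lean):
    """delta (tool frame) from measured pose to tcp(m), yaw/lean deg"""
    s=env.observe();R0=Rn.from_euler('xyz',s["tool_rot"],degrees=True)
    R=Rn.from_euler('xyz',[180,0,yaw],degrees=True)*Rn.from_euler('x',-lean,degrees=True)
    print("t",round(s["time_s"],2),"pos",s["tool_pos"].round(4),"rot",s["tool_rot"].round(1),"F",s["force"].round(1),"w",round(s["gripper_width"],4))
    print("mm",(R0.inv().apply(np.array(tcp)-s["tool_pos"])*1e3).round(1),"deg",np.rad2deg((R0.inv()*R).as_rotvec()).round(1))
def tcp_for(p,yaw,lean,off=None):
    R=Rn.from_euler('xyz',[180,0,yaw],degrees=True)*Rn.from_euler('x',-lean,degrees=True)
    return np.array(p)+R.apply([0,0,env.grasp_offset])
E
python3 - <<'E'
from h import *
d([.42,-.24,.36],78,0)
E
```

```text
t 0.2 pos [ 0.2407 -0.6302  0.1841] rot [-179.9    0.    20.9] F [-0.3 -0.3 -0. ] w 0.0869
mm [ 306.7 -300.8 -175.6] deg [ -0.1  -0.  -57.1]
```

Emit:
{"name": "send_rows", "arguments": {
  "deltas": [0,0,-60,0,0,-10,1,0,0,-120,0,0,-20,1,40,-40,-175,0,0,-30,1,80,-80,-175,0,0,-40,1,120,-120,-175,0,0,-50,1]
}}

```text
time_s: 0.82
tool_pos: [0.3107, -0.4751, 0.361]
tool_rot: [179.9, 0.1, 71.2]
force: [0.9, -0.3, 0.4]
gripper_width: 0.0869
grip_force: 0.0
```

```bash
python3 - <<'E'
from h import *
d([.42,-.24,.36],78,0)
E
```

```text
t 0.82 pos [ 0.3107 -0.4751  0.361 ] rot [1.799e+02 1.000e-01 7.120e+01] F [ 0.9 -0.3  0.4] w 0.0869
mm [257.8  27.7   0.7] deg [ 0.1  0.1 -6.8]
```

Emit:
{"name": "send_rows", "arguments": {
  "deltas": [60,7,0,0,0,-7,1,120,14,0,0,0,-7,1,180,21,0,0,0,-7,1,240,27,0,0,0,-7,1,258,28,0,0,0,-7,1]
}}

```text
time_s: 1.45
tool_pos: [0.4223, -0.2374, 0.3601]
tool_rot: [180.0, -0.0, 78.3]
force: [-0.8, -0.1, 0.2]
gripper_width: 0.0869
grip_force: 0.0
```

```bash
python3 - <<'E'
from h import *
c=env.get_calibration("wrist");im=env.capture("wrist")[:,:,::-1].copy()
np.save("wc.npy",c,allow_pickle=True)
cv2.imwrite("pics/w1.png",cv2.resize(im,(800,600),interpolation=cv2.INTER_CUBIC))
x=[.5116,-.1948,-.2054]
print(proj("wrist",W(x,[[0,.0585,.163],[0,-.0585,.163],[0,0,.171]]),c)*1.5625)
print(env.observe()["tool_pos"],c["intrinsics"],c["camera_from_world"])
E
```

```text
[[483.29632513 127.28146684]
 [475.64098252 260.18226627]
 [481.07000254 196.97726793]]
[ 0.42242811 -0.23698049  0.36009852] [[271.41164683   0.         251.5319941 ]
 [  0.         271.41164683 192.26229948]
 [  0.           0.           1.        ]] [[ 0.97939368 -0.20194819  0.00222361 -0.46242946]
 [-0.19455969 -0.94049386  0.27859975 -0.22334642]
 [-0.05417142 -0.27329146 -0.96040472  0.51626086]
 [ 0.          0.          0.          1.        ]]
```

View pics/w1.png

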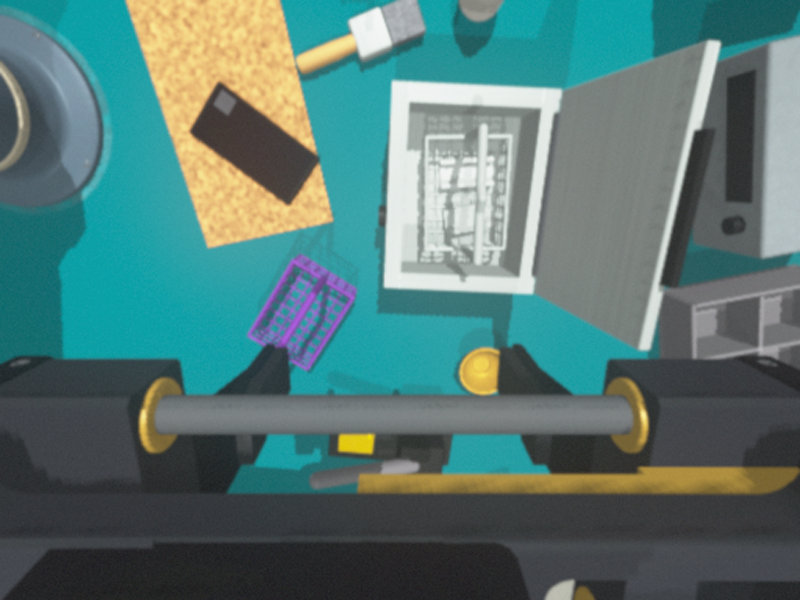

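```bash
cat >> m.py <<'E'
c=np.load("wc.npy",allow_pickle=True).item()
w=lambda x,y:np.array([x,y])/1.5625-.3
def r(p):
    P=bk(p); o=[("top",t(152,315),0),("top",t(380,352),1),("scene",s(118,152),1),("scene",s(298,70),0),("scene",s(209,98),2)]
    a=[proj(n,P[[i]])[0]-q for n,q,i in o]+[proj(0,P[[i]],c)[0]-q for q,i in [(w(483,125),0),(w(480,263),1),(w(425,135),3),(w(427,250),4),(w(505,249),5),(w(511,136),6)]]
    return np.ravel(a)
S=least_squares(r,x0=[.51,-.195,-.2],loss='soft_l1');print("basket2",S.x,r(S.x).reshape(-1,2).round(1).tolist())
from h import d,tcp_for
x=S.x; yaw=90+np.rad2deg(x[2]); 
for z in (.25,.164):
    g=W(x,[[0,.032,z]])[0]; d(tcp_for(g,yaw,6),yaw,6)
E
python3 m.py | tail -5
```

```text
basket2 [ 0.51214374 -0.19510016 -0.18469165] [[1.3, 0.1], [-1.2, -0.6], [0.4, 0.5], [-0.4, -0.7], [0.1, 0.6], [0.1, 0.7], [-1.3, -0.4], [0.0, 0.2], [-1.4, 0.4], [0.5, 0.0], [0.8, -1.6]]
t 1.5 pos [ 0.4224 -0.237   0.3601] rot [180.   -0.   78.3] F [0.5 1.3 0.8] w 0.0868
mm [ 91.1  80.6 128.8] deg [-6.   0.  -1.1]
t 1.5 pos [ 0.4224 -0.237   0.3601] rot [180.   -0.   78.3] F [0.5 1.3 0.8] w 0.0868
mm [ 91.1  80.5 214.8] deg [-6.   0.  -1.1]
```

Emit:
{"name": "send_rows", "arguments": {
  "deltas": [45,40,20,-3,0,-1,1,91,80,40,-6,0,-1,1,91,80,90,-6,0,-1,1,91,80,130,-6,0,-1,1,91,80,130,-6,0,-1,1]
}}

```text
time_s: 2.12
tool_pos: [0.5152, -0.171, 0.2265]
tool_rot: [174.4, 0.0, 78.8]
force: [0.6, -0.2, 1.1]
gripper_width: 0.0872
grip_force: 0.0
```

```bash
python3 m.py | tail -2
```

```text
t 2.12 pos [ 0.5152 -0.171   0.2265] rot [174.4   0.   78.8] F [ 0.6 -0.2  1.1] w 0.0872
mm [ 7.8 -4.6 81. ] deg [-0.4  0.1 -0.6]
```

Emit:
{"name": "send_rows", "arguments": {
  "deltas": [2,0,20,0,0,0,1,4,-2,40,0,0,0,1,4,-3,60,0,0,0,1,4,-3,80,0,0,0,1,4,-3,80,0,0,0,1]
}}

```text
time_s: 2.75
tool_pos: [0.5242, -0.1682, 0.1504]
tool_rot: [174.0, 0.1, 78.8]
force: [-0.5, 0.3, 0.4]
gripper_width: 0.087
grip_force: 0.0
```

```bash
python3 m.py | tail -1;python3 m.py | tail -2|head -1; python3 - <<'E'
from h import *
import cv2
im=env.capture("scene")[:,:,::-1]; im2=env.capture("top")[:,:,::-1]
a=cv2.resize(im[150:335,135:285],(390,481));b=cv2.resize(im2[75:235,270:410],(400,457))
c=np.zeros((490,800,3),np.uint8);c[:481,:390]=a;c[:457,400:800]=b
cv2.imwrite("pics/g1.png",c)
E
```

```text
mm [ 3.2 -5.5  4.5] deg [-0.   0.1 -0.6]
t 2.75 pos [ 0.5242 -0.1682  0.1504] rot [1.74e+02 1.00e-01 7.88e+01] F [-0.5  0.3  0.4] w 0.087
```

View pics/g1.png

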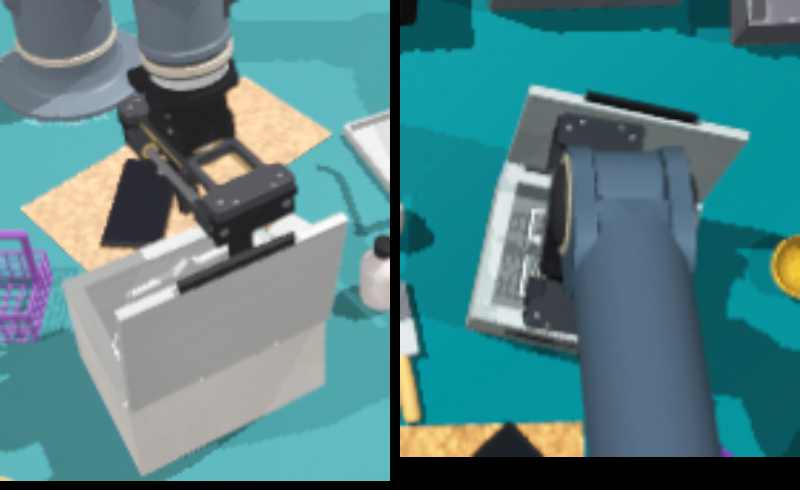

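Emit:
{"name": "send_rows", "arguments": {
  "deltas": [3,-5,3,0,0,0,1,3,-5,3,0,0,0,1,3,-5,3,0,0,0,0,3,-5,3,0,0,0,0,3,-5,3,0,0,0,0]
}}

```text
time_s: 3.48
tool_pos: [0.5201, -0.1629, 0.1464]
tool_rot: [174.0, 0.1, 78.9]
force: [1.3, 0.2, 0.4]
gripper_width: 0.0645
grip_force: 0.0
```

Emit:
{"name": "send_rows", "arguments": {
  "deltas": [0,0,0,0,0,0,0,0,0,0,0,0,0,0,0,0,0,0,0,0,0,0,0,0,0,0,0,0,0,0,0,0,0,0,0]
}}

```text
time_s: 4.1
tool_pos: [0.52, -0.1629, 0.1463]
tool_rot: [174.0, 0.1, 78.9]
force: [-0.0, -0.3, 0.5]
gripper_width: 0.0144
grip_force: 0.0
```

```bash
python3 m.py | tail -2
```

```text
t 4.1 pos [ 0.52   -0.1629  0.1463] rot [1.74e+02 1.00e-01 7.89e+01] F [-0.  -0.3  0.5] w 0.0144
mm [-1.1  0.   1. ] deg [ 0.   0.1 -0.5]
```

Close further, then lift gently.

Emit:
{"name": "send_rows", "arguments": {
  "deltas": [0,0,0,0,0,0,0,0,0,0,0,0,0,0,0,0,0,0,0,0,0,0,0,0,0,0,0,0,0,0,0,0,0,0,0]
}}

```text
time_s: 4.72
tool_pos: [0.5201, -0.1629, 0.1464]
tool_rot: [174.0, 0.1, 78.9]
force: [-0.0, 0.2, 0.3]
gripper_width: 0.0004
grip_force: 0.0
```

Emit:
{"name": "send_rows", "arguments": {
  "deltas": [0,0,-4,0,0,0,0,0,1,-10,0,0,0,0,0,2,-18,0,0,0,0,0,3,-26,0,0,0,0,0,3,-32,0,0,0,0]
}}

```text
time_s: 5.35
tool_pos: [0.52, -0.1628, 0.1793]
tool_rot: [173.9, 0.1, 78.9]
force: [0.3, 0.2, 0.3]
gripper_width: 0.0003
grip_force: 0.0
```

```bash
python3 - <<'E'
from h import *
import cv2
im=env.capture("scene")[:,:,::-1]; im2=env.capture("wrist")[:,:,::-1]
a=cv2.resize(im[150:335,135:285],(390,481));b=cv2.resize(im2,(410,308))
c=np.zeros((490,800,3),np.uint8);c[:481,:390]=a;c[:308,390:800]=b
cv2.imwrite("pics/g2.png",c)
E
```

```text
(no output)
```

View pics/g2.png

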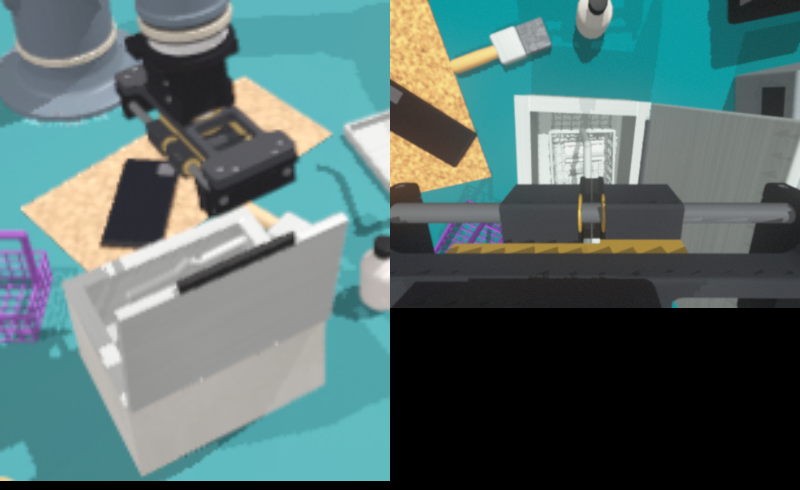

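```bash
python3 - <<'E'
from h import *
x=[.5121,-.1951,-.1847]
def ov(n,x0,x1,y0,y1,f):
    im=env.capture(n)[:,:,::-1]
    a=cv2.resize(im[y0:y1,x0:x1],None,fx=f,fy=f,interpolation=cv2.INTER_CUBIC)
    for dz,col in((0,(0,0,255)),(.033,(0,200,0))):
        for q in proj(n,W(x,[[0,.0585,.163+dz],[0,-.0585,.163+dz],[0,0,.171+dz]])): cv2.circle(a,tuple(int(v) for v in (q+.5-[x0,y0])*f),3,col,1)
    s=env.observe();q=proj(n,s["tool_pos"])[0];cv2.circle(a,tuple(int(v) for v in (q+.5-[x0,y0])*f),3,(255,0,0),-1)
    return a
a=ov("scene",155,285,190,310,3.4);b=ov("wrist",140,340,90,250,1.7)
c=np.zeros((600,800,3),np.uint8);c[:a.shape[0],:a.shape[1]]=a;c[:b.shape[0],450:450+b.shape[1]]=b
cv2.imwrite("pics/g3.png",c)
E
```

```text
(no output)
```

View pics/g3.png

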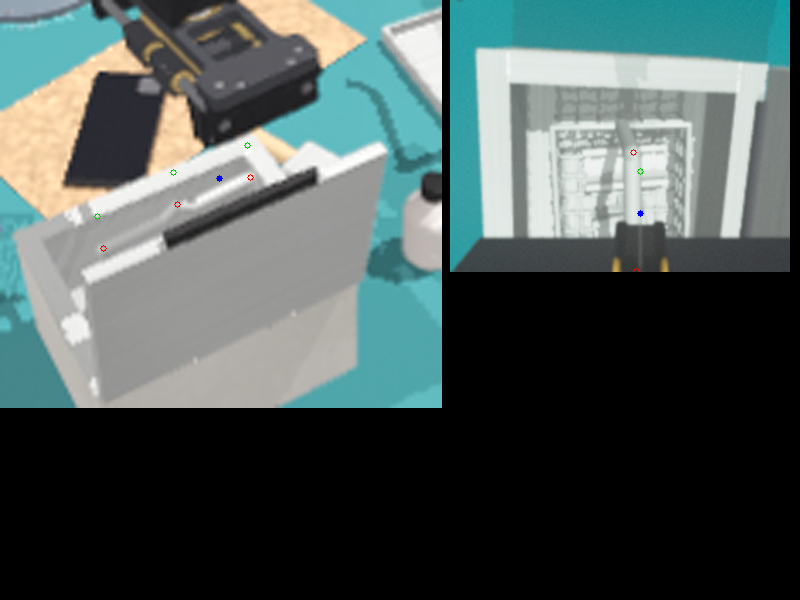

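Emit:
{"name": "send_rows", "arguments": {
  "deltas": [0,0,3,0,0,0,0,0,0,6,0,0,0,0,0,0,9,0,0,0,0,0,0,11,0,0,0,0,0,0,13,0,0,0,0]
}}

```text
time_s: 6.18
tool_pos: [0.521, -0.163, 0.1654]
tool_rot: [174.0, 0.1, 78.9]
force: [0.3, 0.3, 0.5]
gripper_width: 0.0004
grip_force: 0.0
```

Emit:
{"name": "send_rows", "arguments": {
  "deltas": [0,0,3,0,0,0,0,0,0,6,0,0,0,0,0,0,9,0,0,0,0,0,0,12,0,0,0,0,0,0,14,0,0,0,0]
}}

```text
time_s: 6.8
tool_pos: [0.5224, -0.1633, 0.1514]
tool_rot: [174.0, 0.1, 78.9]
force: [-0.4, 0.1, -0.6]
gripper_width: 0.0006
grip_force: 0.0
```

Emit:
{"name": "send_rows", "arguments": {
  "deltas": [0,0,3,0,0,0,0,0,0,6,0,0,0,0,0,0,8,0,0,0,0,0,0,8,0,0,0,0]
}}

```text
time_s: 7.3
tool_pos: [0.5232, -0.1634, 0.1435]
tool_rot: [174.0, 0.0, 78.9]
force: [0.3, -0.8, 0.1]
gripper_width: 0.0008
grip_force: 0.0
```

Emit:
{"name": "send_rows", "arguments": {
  "deltas": [0,0,3,0,0,0,0,0,0,6,0,0,0,0,0,0,8,0,0,0,0,0,0,8,0,0,0,0]
}}

```text
time_s: 7.8
tool_pos: [0.524, -0.1637, 0.1355]
tool_rot: [174.0, 0.1, 78.9]
force: [-0.9, 1.2, -0.3]
gripper_width: 0.0004
grip_force: 0.0
```

```bash
python3 - <<'E'
from h import *
print(env.observe()["force"])
x=[.5121,-.1951,-.1847]
def ov(n,x0,x1,y0,y1,f):
    im=env.capture(n)[:,:,::-1]
    a=cv2.resize(im[y0:y1,x0:x1],None,fx=f,fy=f,interpolation=cv2.INTER_CUBIC)
    for q in proj(n,W(x,[[0,.0585,.163],[0,-.0585,.163],[0,0,.171]])): cv2.circle(a,tuple(int(v) for v in (q+.5-[x0,y0])*f),3,(0,0,255),1)
    s=env.observe();R=Rn.from_euler('xyz',s["tool_rot"],degrees=True)
    for L in ([0,0,0],[0,0,-.0697],[0,.095,-.0697],[0,-.095,-.0697]):
        q=proj(n,s["tool_pos"]+R.apply(L))[0];cv2.circle(a,tuple(int(v) for v in (q+.5-[x0,y0])*f),3,(255,0,0),-1)
    return a
a=ov("scene",155,285,180,310,3.4);b=ov("wrist",140,340,90,250,1.7);e=ov("top",280,400,90,230,2.4)
c=np.zeros((600,800,3),np.uint8);c[:a.shape[0],:a.shape[1]]=a;c[:b.shape[0],450:450+b.shape[1]]=b;
e=e[:600-280];c[280:280+e.shape[0],450:450+e.shape[1]]=e
cv2.imwrite("pics/g4.png",c)
E
```

```text
[-0.86809594  1.2010292  -0.25466188]
```

View pics/g4.png

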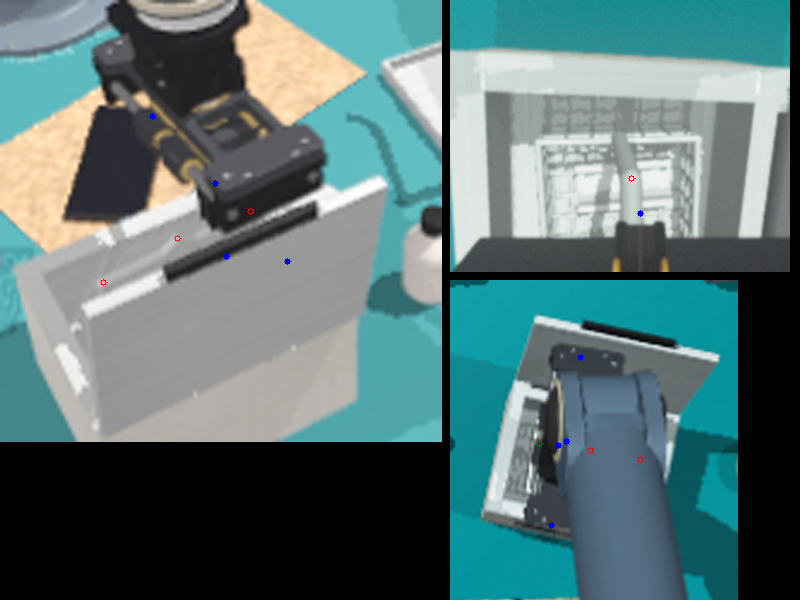

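```bash
cat > off.py <<'E'
from h import *
c=env.get_calibration("wrist")
w=lambda x,y:np.array([140+(x-450)/1.7-.3,90+y/1.7-.3])
B=[.5121,-.1951,-.1847];C=[.5056,-.1951,-.2385]
P=np.r_[W(C,[[-.065,.085,.115],[.065,.085,.115]]),W(B,[[-.045,.06,.09],[.045,.06,.09],[0,.0585,.163]])]
q=np.array([w(487,92),w(755,100),w(537,140),w(700,133),w(619,140)])
print((proj(0,P,c)-q).round(1).tolist())
for k in (3,6):
    def r(p):
        D=Rn.from_rotvec(p[3:]) if k==6 else Rn.identity()
        cc=dict(c);T=c["camera_from_world"].copy();T[:3,3]-=T[:3,:3]@p[:3];T[:3,:3]=D.as_matrix()@T[:3,:3];T[:3,3]=D.apply(T[:3,3]);cc["camera_from_world"]=T
        return (proj(0,P,cc)-q).ravel()
    s=least_squares(r,np.zeros(k));print(s.x.round(4),r(s.x).round(1))
s=env.observe();print(s["q"].round(2),s["tool_pos"],s["joint_torque"].round(1))
E
python3 off.py
```

```text
[[-7.2, 0.7], [-2.3, 1.4], [-1.7, -0.5], [0.8, 0.8], [7.2, 22.5]]
[-0.0016 -0.0016  0.0166] [-1.1 -3.7 -7.1 -3.1  1.5 -6.  -1.8 -4.4  6.9 13.4]
[ 8.400e-03 -5.450e-02  1.140e-02 -2.154e-01  8.660e-02 -2.000e-04] [-1.5 -2.9 -3.9 -2.5  2.4  1.1  2.6  3.   0.7  1.4]
[ 38.91  17.73 -31.19 111.6   12.62  47.72  -9.76] [ 0.52416698 -0.16366654  0.13579557] [ -0.  -35.8  -3.6 -20.8  -0.   -0.3  -0. ]
```

Emit:
{"name": "send_rows", "arguments": {
  "deltas": [0,0,2,0,0,0,0,0,0,4,0,0,0,0,0,0,6,0,0,0,0,0,0,6,0,0,0,0]
}}

```text
time_s: 8.45
tool_pos: [0.5247, -0.1638, 0.1305]
tool_rot: [174.0, 0.1, 78.9]
force: [-3.4, 1.1, 6.3]
gripper_width: 0.0003
grip_force: 3.5
```

Emit:
{"name": "send_rows", "arguments": {
  "deltas": [0,0,-15,0,0,0,0,0,-4,-30,0,0,0,0.7,0,-4,-30,0,0,0,0.7,0,-4,-30,0,0,0,0.7,0,-4,-30,0,0,0,0.7]
}}

```text
time_s: 9.07
tool_pos: [0.5174, -0.1624, 0.1587]
tool_rot: [174.0, 0.0, 78.9]
force: [-0.3, 0.3, 0.2]
gripper_width: 0.0323
grip_force: 0.0
```

Emit:
{"name": "send_rows", "arguments": {
  "deltas": [0,0,0,0,0,0,0.7,0,0,0,0,0,0,0.7,0,0,0,0,0,0,0.7,0,0,0,0,0,0,0.7,0,0,0,0,0,0,0.7]
}}

```text
time_s: 9.7
tool_pos: [0.5178, -0.1624, 0.1592]
tool_rot: [174.0, 0.1, 78.9]
force: [0.3, 0.1, 0.6]
gripper_width: 0.0607
grip_force: 0.0
```

```bash
python3 - <<'E'
from h import *
B=[.5121,-.1951,-.1847]
g=W(B,[[.0045,.032,.108]])[0]; d(g,90+np.rad2deg(B[2]),6)
E
```

```text
t 9.7 pos [ 0.5178 -0.1624  0.1592] rot [1.74e+02 1.00e-01 7.89e+01] F [0.3 0.1 0.6] w 0.0607
mm [-1.1 -0.4 51.4] deg [ 0.   0.1 -0.5]
```

Emit:
{"name": "send_rows", "arguments": {
  "deltas": [0,0,12,0,0,0,0.7,0,0,24,0,0,0,0.7,0,0,36,0,0,0,0.7,0,0,46,0,0,0,0.7,0,0,51,0,0,0,0.7]
}}

```text
time_s: 10.32
tool_pos: [0.5227, -0.1633, 0.1075]
tool_rot: [174.1, 0.0, 78.9]
force: [-0.4, -0.9, -0.2]
gripper_width: 0.061
grip_force: 0.0
```

Emit:
{"name": "send_rows", "arguments": {
  "deltas": [0,0,0,0,0,0,0,0,0,0,0,0,0,0,0,0,0,0,0,0,0,0,0,0,0,0,0,0,0,0,0,0,0,0,0]
}}

```text
time_s: 10.95
tool_pos: [0.523, -0.1635, 0.1086]
tool_rot: [174.0, 0.1, 78.9]
force: [0.3, -0.6, -0.4]
gripper_width: 0.0189
grip_force: 0.0
```

Emit:
{"name": "send_rows", "arguments": {
  "deltas": [0,0,0,0,0,0,0,0,0,0,0,0,0,0,0,0,0,0,0,0,0,0,0,0,0,0,0,0,0,0,0,0,0,0,0]
}}

```text
time_s: 11.58
tool_pos: [0.5232, -0.1635, 0.1086]
tool_rot: [174.0, 0.1, 78.9]
force: [0.9, -0.5, -0.5]
gripper_width: 0.0082
grip_force: 30.0
```

Emit:
{"name": "send_rows", "arguments": {
  "deltas": [0,0,-5,0,0,0,0,0,1,-15,0,0,0,0,0,2,-27,0,0,0,0,0,4,-40,0,0,0,0,0,5,-50,0,0,0,0]
}}

```text
time_s: 12.2
tool_pos: [0.5232, -0.1635, 0.1601]
tool_rot: [173.9, 0.1, 78.9]
force: [0.5, -0.1, -3.3]
gripper_width: 0.0079
grip_force: 30.0
```

Emit:
{"name": "send_rows", "arguments": {
  "deltas": [0,1,-12,0,0,0,0,0,2,-25,0,0,0,0,0,4,-38,0,0,0,0,0,4,-48,0,0,0,0,0,5,-52,0,0,0,0]
}}

```text
time_s: 12.82
tool_pos: [0.5225, -0.1633, 0.2118]
tool_rot: [173.9, 0.1, 78.9]
force: [-0.3, -0.2, -3.7]
gripper_width: 0.0082
grip_force: 30.0
```

```bash
cat > hk.py <<'E'
from h import *
import sys
S=[.4533,.2177,-.3077]
def tgt(lx,ly,z): # peak position in stand frame
    return W(S,[[lx+.0051,ly+.0331,z-.0624]])[0]
if len(sys.argv)>1:
    a=[float(v) for v in sys.argv[1:]];d(tgt(*a),71.9,6)
E
python3 hk.py -.08 0 .262
```

```text
t 12.82 pos [ 0.5225 -0.1633  0.2118] rot [1.739e+02 1.000e-01 7.890e+01] F [-0.3 -0.2 -3.7] w 0.0082
mm [ 402.  -211.9  -10.7] deg [ 0.1 -0.7  7. ]
```

Emit:
{"name": "send_rows", "arguments": {
  "deltas": [10,-5,-2,0,0,0,0,28,-14,-4,0,0,1,0,52,-27,-6,0,0,1,0,76,-40,-8,0,0,2,0,100,-53,-10,0,0,2,0]
}}

```text
time_s: 13.45
tool_pos: [0.4877, -0.0529, 0.2148]
tool_rot: [174.1, -0.2, 77.0]
force: [-0.0, 0.4, -4.0]
gripper_width: 0.008
grip_force: 30.0
```

Emit:
{"name": "send_rows", "arguments": {
  "deltas": [26,-12,0,0,0,0,0,52,-24,0,0,0,1,0,78,-36,0,0,0,1,0,104,-48,0,0,0,2,0,130,-60,0,0,0,2,0]
}}

```text
time_s: 14.08
tool_pos: [0.459, 0.0869, 0.2089]
tool_rot: [174.0, -0.3, 75.0]
force: [1.1, 1.2, -3.3]
gripper_width: 0.0078
grip_force: 30.0
```

```bash
python3 hk.py -.08 0 .262
```

```text
t 14.07 pos [0.459  0.0869 0.2089] rot [174.   -0.3  75. ] F [ 1.1  1.2 -3.3] w 0.0078
mm [ 161.2 -113.2   -1.4] deg [-0.1 -0.7  3. ]
```

Emit:
{"name": "send_rows", "arguments": {
  "deltas": [26,-18,0,0,-0.2,0.6,0,52,-36,0,0,-0.3,1.2,0,78,-54,0,0,-0.5,2,0,102,-72,0,0,-0.7,2.5,0,122,-86,0,0,-0.7,3,0]
}}

```text
time_s: 14.7
tool_pos: [0.4077, 0.2272, 0.2008]
tool_rot: [174.0, 0.0, 72.0]
force: [-0.0, -0.3, -1.6]
gripper_width: 0.008
grip_force: 30.0
```

```bash
python3 hk.py -.08 0 .262
```

```text
t 14.7 pos [0.4077 0.2272 0.2008] rot [174.   0.  72.] F [-0.  -0.3 -1.6] w 0.008
mm [ 37.7 -28.8  -1.8] deg [-0.   0.   0.1]
```

Emit:
{"name": "send_rows", "arguments": {
  "deltas": [16,-12,-1,0,0,0,0,30,-23,-2,0,0,0,0,38,-29,-2,0,0,0,0,38,-29,-2,0,0,0,0,38,-29,-2,0,0,0,0]
}}

```text
time_s: 15.32
tool_pos: [0.3936, 0.2698, 0.1999]
tool_rot: [174.0, 0.1, 71.8]
force: [0.3, 0.4, -2.3]
gripper_width: 0.0077
grip_force: 30.0
```

```bash
cat > v.py <<'E'
from h import *
from hk import tgt,S
import sys
s=env.observe();print(s["force"],s["tool_pos"])
pk=s["tool_pos"]-(tgt(0,0,0)-np.array([S[0],S[1],0])); print("pk",pk)
def ov(n,x0,x1,y0,y1,f):
    im=env.capture(n)[:,:,::-1]
    a=cv2.resize(im[y0:y1,x0:x1],None,fx=f,fy=f,interpolation=cv2.INTER_CUBIC)
    q1=W([pk[0],pk[1],S[2]],[[0,.0585,pk[2]-.008],[0,-.0585,pk[2]-.008],[0,0,pk[2]],[-.045,-.06,pk[2]-.081],[-.045,.06,pk[2]-.081]])
    q2=W(S,[[0,0,.2],[-.026,0,.224]])
    for q in proj(n,q1): cv2.circle(a,tuple(int(v) for v in (q+.5-[x0,y0])*f),2,(0,0,255),-1)
    for q in proj(n,q2): cv2.circle(a,tuple(int(v) for v in (q+.5-[x0,y0])*f),2,(255,0,0),-1)
    return a
a=ov("scene",240,340,110,230,4);b=ov("top",140,240,130,230,3.9)
c=np.zeros((490,800,3),np.uint8);c[:480,:400]=a;c[:390,405:795]=b
cv2.imwrite(sys.argv[1],c)
E
python3 v.py pics/k1.png
```

```text
Traceback (most recent call last):
  File "v.py", line 2, in <module>
    from hk import tgt,S
  File "hk.py", line 7, in <module>
    a=[float(v) for v in sys.argv[1:]];d(tgt(*a),71.9,6)
       ~~~~~^^^
ValueError: could not convert string to float: 'pics/k1.png'
```

```bash
sed -i 's/^if len.*/if __name__=="__main__":/' hk.py; python3 v.py pics/k1.png
```

```text
[ 0.27888841  0.35453982 -2.2906306 ] [0.39362572 0.26981473 0.19986371]
pk [0.37874034 0.23981397 0.26226371]
```

View pics/k1.png

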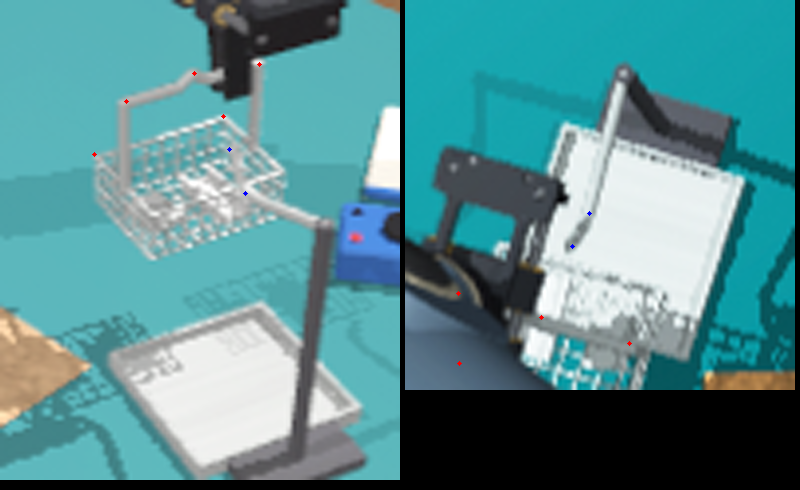

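```bash
python3 hk.py .004 0 .255
```

```text
t 15.43 pos [0.3938 0.2698 0.2   ] rot [174.    0.   71.8] F [-0.4 -0.2 -2. ] w 0.0084
mm [ 2.3 80.4 15.8] deg [-0.   0.1 -0.1]
```

Emit:
{"name": "send_rows", "arguments": {
  "deltas": [1,10,1,0,0,0,0,2,28,4,0,0,0,0,2,48,8,0,0,0,0,2,68,13,0,0,0,0,2,80,16,0,0,0,0]
}}

```text
time_s: 16.05
tool_pos: [0.473, 0.2461, 0.1919]
tool_rot: [174.1, 0.0, 71.7]
force: [0.5, 0.0, -2.3]
gripper_width: 0.008
grip_force: 30.0
```

Emit:
{"name": "send_rows", "arguments": {
  "deltas": [0,0,0,0,0,0,0,0,0,0,0,0,0,0,0,0,0,0,0,0,0]
}}

```text
time_s: 16.42
tool_pos: [0.4707, 0.2478, 0.1927]
tool_rot: [174.0, 0.0, 71.9]
force: [-0.2, 0.1, -2.4]
gripper_width: 0.0079
grip_force: 30.0
```

```bash
python3 hk.py .004 0 .209
```

```text
t 16.43 pos [0.4707 0.2478 0.1927] rot [174.    0.   71.9] F [-0.2  0.1 -2.4] w 0.0079
mm [-0.8 -3.2 46. ] deg [-0.  0.  0.]
```

Emit:
{"name": "send_rows", "arguments": {
  "deltas": [-1,-1,9,0,0,0,0,-1,-2,18,0,0,0,0,-1,-2,27,0,0,0,0,-1,-3,35,0,0,0,0,-1,-3,40,0,0,0,0]
}}

```text
time_s: 17.05
tool_pos: [0.4719, 0.2458, 0.1516]
tool_rot: [174.1, 0.1, 71.9]
force: [-0.5, -0.1, -2.6]
gripper_width: 0.0077
grip_force: 30.0
```

Emit:
{"name": "send_rows", "arguments": {
  "deltas": [0,0,1.5,0,0,0,0,0,0,3,0,0,0,0,0,0,3,0,0,0,0]
}}

```text
time_s: 17.42
tool_pos: [0.4728, 0.2467, 0.1501]
tool_rot: [174.0, -0.1, 71.9]
force: [-1.0, 1.2, 0.6]
gripper_width: 0.008
grip_force: 30.0
```

Emit:
{"name": "send_rows", "arguments": {
  "deltas": [0,0,0.5,0,0,0,0,0,0,0.5,0,0,0,0.15,0,0,0.5,0,0,0,0.3,0,0,0.5,0,0,0,0.5,0,0,0.5,0,0,0,0.5]
}}

```text
time_s: 18.05
tool_pos: [0.4725, 0.2456, 0.1488]
tool_rot: [174.0, 0.0, 71.9]
force: [0.4, 0.1, 0.2]
gripper_width: 0.035
grip_force: 0.0
```

Emit:
{"name": "send_rows", "arguments": {
  "deltas": [0,0,0,0,0,0,0.5,0,0,0,0,0,0,0.5,0,0,0,0,0,0,0.5]
}}

```text
time_s: 18.42
tool_pos: [0.4724, 0.2458, 0.1489]
tool_rot: [174.0, 0.0, 71.9]
force: [-0.1, 0.9, 0.3]
gripper_width: 0.0432
grip_force: 0.0
```

Emit:
{"name": "send_rows", "arguments": {
  "deltas": [0,0,-10,0,0,0,0.5,0,0,-25,0,0,0,0.5,0,0,-45,0,0,0,0.5,0,0,-75,0,0,0,0.5,0,0,-110,0,0,0,0.5]
}}

```text
time_s: 19.05
tool_pos: [0.4613, 0.2496, 0.2605]
tool_rot: [174.0, -0.0, 71.9]
force: [0.1, -0.0, 0.2]
gripper_width: 0.0438
grip_force: 0.0
```

```bash
cat > chk.py <<'E'
from h import *
from hk import S
im=cv2.cvtColor(env.capture("scene"),cv2.COLOR_RGB2HSV)[:,:,1].astype(float)
def line(a,b,n=12):return np.linspace(a,b,n)
def sc(p):
    x,y,z,t=p; pts=np.r_[line([0,.022,-.008],[0,.0585,-.008]),line([0,-.022,-.008],[0,-.0585,-.008]),line([0,.0585,-.01],[0,.0585,-.07]),line([0,-.0585,-.01],[0,-.0585,-.07]),[[0,0,0]]*6]
    R=Rn.from_rotvec([t,0,0]).as_matrix();pts=pts@R.T+[x,y,z]
    q=proj("scene",W(S,pts))
    return cv2.remap(im.astype(np.float32),q[:,:1].astype(np.float32),q[:,1:].astype(np.float32),1).mean()
from itertools import product
L=[(sc(p),p) for p in product(np.arange(-.02,.05,.005),np.arange(-.015,.016,.005),np.arange(.19,.24,.004),np.deg2rad([-15,-10,-5,0,5,10,15]))]
L.sort(key=lambda v:v[0])
for v in L[:5]:print(round(v[0],1),np.round(v[1],3))
print("nominal",sc((0,0,.209,0)))
E
python3 chk.py; python3 - <<'E'
from h import *
d([.4613,.2496,.32],76.3,0);d([.656,-.232,.32],76.3,0)
E
```

```text
t 19.1 pos [0.4631 0.2522 0.2656] rot [173.6  -0.4  71.9] F [-0.1  1.7  3. ] w 0.0437
mm [ -2.7   5.2 -54.2] deg [ 6.4 -0.1 -4.4]
t 19.1 pos [0.4631 0.2522 0.2656] rot [173.6  -0.4  71.9] F [-0.1  1.7  3. ] w 0.0437
mm [-400.1  337.9  -19.6] deg [ 6.4 -0.1 -4.4]Traceback (most recent call last):
  File "chk.py", line 11, in <module>
    L=[(sc(p),p) for p in product(np.arange(-.02,.05,.005),np.arange(-.015,.016,.005),np.arange(.19,.24,.004),np.deg2rad([-15,-10,-5,0,5,10,15]))]
        ~~^^^
  File "chk.py", line 8, in sc
    q=proj("scene",W(S,pts))
  File "h.py", line 6, in proj
    c=c or env.get_calibration(n);T=c["camera_from_world"]
           ~~~~~~~~~~~~~~~~~~~^^^
ValueError: time passes only in moves, steps and waits
```

```bash
sed -i 's/q=proj("scene",W(S,pts))/q=proj(0,W(S,pts),CAL)/; s/^def line/CAL=env.get_calibration("scene")\ndef line/' chk.py; python3 chk.py; python3 - <<'E'
from h import *
d([.656,-.232,.32],76.3,0)
E
```

```text
4.0 [ 0.02  -0.01   0.226  0.   ]
4.3 [ 0.025 -0.015  0.23   0.   ]
6.2 [0.005 0.    0.214 0.   ]
6.3 [ 0.03  -0.015  0.234 -0.087]
6.5 [ 0.01  -0.005  0.218  0.   ]
nominal 14.529984
t 19.15 pos [0.4631 0.252  0.2638] rot [173.6  -0.4  71.9] F [-0.6 -0.4  0.3] w 0.0435
mm [-399.8  338.   -21.3] deg [ 6.4 -0.1 -4.4]
```

Emit:
{"name": "send_rows", "arguments": {
  "deltas": [0,3,-30,3,0,-2,0,0,6,-60,6,0,-4,0,-30,35,-57,6.4,0,-4.4,0,-75,75,-53,6.4,0,-4.4,0,-122,115,-48,6.4,0,-4.4,0]
}}

```text
time_s: 19.77
tool_pos: [0.528, 0.0983, 0.319]
tool_rot: [-179.7, 0.2, 76.3]
force: [0.6, 0.8, 0.1]
gripper_width: 0.0033
grip_force: 0.0
```

```bash
python3 - <<'E'
from h import *
d([.656,-.232,.31],76.3,0)
E
```

```text
t 19.77 pos [0.528  0.0983 0.319 ] rot [-179.7    0.2   76.3] F [0.6 0.8 0.1] w 0.0033
mm [-290.7  202.4    8.8] deg [-0.3  0.2  0. ]
```

Emit:
{"name": "send_rows", "arguments": {
  "deltas": [-50,35,0,0,0,0,0,-100,70,0,0,0,0,0,-150,105,4,0,0,0,0,-200,140,6,0,0,0,0,-250,175,8,0,0,0,0]
}}

```text
time_s: 20.4
tool_pos: [0.6385, -0.1868, 0.3105]
tool_rot: [-179.6, 0.2, 76.3]
force: [0.1, 0.8, 0.7]
gripper_width: 0.0005
grip_force: 0.0
```

Emit:
{"name": "send_rows", "arguments": {
  "deltas": [-30,20,0,0,0,0,0,-38,26,0,0,0,0,0,-38,26,0,0,0,0,0]
}}

```text
time_s: 20.78
tool_pos: [0.6542, -0.2269, 0.3099]
tool_rot: [-179.5, 0.2, 76.3]
force: [0.5, 1.0, 0.3]
gripper_width: 0.0006
grip_force: 0.0
```

```bash
python3 - <<'E'
from h import *
d([.656,-.232,.199],76.3,0)
E
```

```text
t 20.77 pos [ 0.6542 -0.2269  0.3099] rot [-179.5    0.2   76.3] F [0.5 1.  0.3] w 0.0006
mm [ -4.3   3.8 110.9] deg [-0.5  0.2  0. ]
```

Emit:
{"name": "send_rows", "arguments": {
  "deltas": [-4,6,25,0,0,0,0,-4,6,50,0,0,0,0,-4,6,75,0,0,0,0,-4,6,98,0,0,0,0,-4,6,111,0,0,0,0]
}}

```text
time_s: 21.4
tool_pos: [0.6578, -0.2308, 0.1985]
tool_rot: [-179.5, 0.2, 76.5]
force: [0.4, 0.8, -0.3]
gripper_width: 0.0003
grip_force: 0.0
```

Emit:
{"name": "send_rows", "arguments": {
  "deltas": [0,-8,0,0,0,0,0,0,-18,0,0,0,0,0,0,-28,0,0,0,0,0,0,-39,0,0,0,0,0,0,-50,0,0,0,0,0]
}}

```text
time_s: 22.02
tool_pos: [0.61, -0.2217, 0.2004]
tool_rot: [-179.7, 0.2, 76.2]
force: [2.4, 0.8, 2.5]
gripper_width: 0.0007
grip_force: 1.5
```

Emit:
{"name": "send_rows", "arguments": {
  "deltas": [0,-12,0,0,0,0,0,0,-24,0,0,0,0,0,0,-36,0,0,0,0,0,0,-50,2,0,0,0,0,0,-65,6,0,0,0,0]
}}

```text
time_s: 22.65
tool_pos: [0.5455, -0.2061, 0.1933]
tool_rot: [-179.6, 0.2, 76.3]
force: [1.5, -0.1, -0.0]
gripper_width: 0.0008
grip_force: 1.1
```

Emit:
{"name": "send_rows", "arguments": {
  "deltas": [0,-9,5,0,0,0,0,0,-18,11,0,0,0,0,0,-27,18,0,0,0,0,0,-38,29,0,0,0,0,0,-49,42,0,0,0,0]
}}

```text
time_s: 23.28
tool_pos: [0.4977, -0.1943, 0.151]
tool_rot: [-179.5, 0.2, 76.3]
force: [3.1, 0.1, 1.2]
gripper_width: 0.0004
grip_force: 0.8
```

Emit:
{"name": "send_rows", "arguments": {
  "deltas": [0,-6,10,0,0,0,0,0,-11,20,0,0,0,0,0,-15,29,0,0,0,0,0,-18,40,0,0,0,0,0,-21,50,0,0,0,0]
}}

```text
time_s: 23.9
tool_pos: [0.478, -0.1899, 0.1014]
tool_rot: [-179.6, 0.2, 76.3]
force: [1.4, -0.3, 1.5]
gripper_width: 0.0007
grip_force: 0.7
```

Emit:
{"name": "send_rows", "arguments": {
  "deltas": [0,0,3,0,0,0,0,0,0,6,0,0,0,0,0,0,8,0,0,0,0,0,0,8,0,0,0,0]
}}

```text
time_s: 24.4
tool_pos: [0.4779, -0.19, 0.0941]
tool_rot: [-179.6, 0.2, 76.3]
force: [-0.3, -0.2, -0.1]
gripper_width: 0.0001
grip_force: 0.0
```

Emit:
{"name": "send_rows", "arguments": {
  "deltas": [0,0,1,0,0,0,0,0,0,2,0,0,0,0,0,0,3,0,0,0,0,0,0,3,0,0,0,0]
}}

```text
time_s: 24.9
tool_pos: [0.4777, -0.1899, 0.0911]
tool_rot: [-179.6, 0.2, 76.3]
force: [0.0, -0.3, 0.1]
gripper_width: 0.0003
grip_force: 0.2
```

Emit:
{"name": "send_rows", "arguments": {
  "deltas": [0,0,1,0,0,0,0,0,0,2,0,0,0,0,0,0,2,0,0,0,0]
}}

```text
time_s: 25.28
tool_pos: [0.4776, -0.1899, 0.0896]
tool_rot: [-179.6, 0.3, 76.3]
force: [-1.8, 0.5, 5.7]
gripper_width: 0.0006
grip_force: 2.8
```

Emit:
{"name": "send_rows", "arguments": {
  "deltas": [0,0,1,0,0,0,0,0,0,2,0,0,0,0,0,0,2,0,0,0,0]
}}

```text
time_s: 25.65
tool_pos: [0.4776, -0.1899, 0.0894]
tool_rot: [-179.5, 0.3, 76.3]
force: [-6.8, 2.0, 19.6]
gripper_width: 0.0003
grip_force: 9.8
```

Emit:
{"name": "send_rows", "arguments": {
  "deltas": [0,0,-10,0,0,0,0,0,0,-40,0,0,0,0,0,0,-90,0,0,0,0,0,0,-120,0,0,0,0,0,0,-120,0,0,0,0]
}}

```text
time_s: 26.28
tool_pos: [0.4805, -0.19, 0.2095]
tool_rot: [-179.9, 0.3, 76.2]
force: [-0.3, -0.6, 0.1]
gripper_width: 0.0006
grip_force: 0.0
```

Emit:
{"name": "send_rows", "arguments": {
  "deltas": [0,0,0,0,0,0,0,0,0,0,0,0,0,0,0,0,0,0,0,0,0]
}}

```text
time_s: 26.65
tool_pos: [0.4781, -0.1895, 0.2061]
tool_rot: [-179.5, 0.2, 76.3]
force: [0.6, 0.6, -0.0]
gripper_width: 0.0007
grip_force: 0.0
```

```bash
python3 chk.py; python3 - <<'E'
from h import *
s=env.observe();print(s["force"],s["tool_pos"])
# lid check: brightness of lid-top region in scene view at closed lid (inner points should be uniform steel, low saturation)
c=env.get_calibration("scene");im=env.capture("scene")
C=[.5056,-.1951,-.2385]
for z,x in((.127,[-.07,-.04,.07]),(.27,[.11])):
    for X in x:
        q=proj(0,W(C,[[X,y,z] for y in(-.08,-.05,.05,.08)]),c).round().astype(int);print(X,z,[im[v,u].tolist() for u,v in q])
E
```

```text
3.9 [ 0.02  -0.01   0.226  0.   ]
4.4 [ 0.025 -0.015  0.23   0.   ]
6.2 [ 0.03  -0.015  0.234 -0.087]
6.3 [0.005 0.    0.214 0.   ]
6.7 [ 0.015 -0.005  0.222  0.   ]
nominal 15.269115
[ 0.20963361  0.24839459 -0.01841575] [ 0.47826852 -0.18949469  0.20634566]
-0.07 0.127 [[168, 169, 168], [229, 230, 229], [231, 232, 230], [230, 231, 229]]
-0.04 0.127 [[169, 170, 168], [230, 232, 230], [233, 233, 232], [233, 233, 232]]
0.07 0.127 [[229, 230, 228], [232, 232, 231], [231, 233, 230], [231, 232, 229]]
0.11 0.27 [[233, 233, 232], [232, 232, 231], [233, 233, 233], [88, 175, 180]]
```

```bash
python3 -c "
from plant import env
print(env.close_job())"
```

```text
the job is handed in; nothing more can be done
None
```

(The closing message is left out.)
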